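# Seat a tube block on the probe of a dry-bath heater

### The job

Pick up the aluminium tube block by its lifting tab and fit it square into the well of the dry-bath heater: work it over the sensor probe, which the block hides, until it drops on, without leaning hard on the probe. Then press the block all the way down against the sprung contact plate and finish while still holding it pressed down; do not let go. Leave the other things on the bench where they stand.

Things in the scene. Friction and masses are not known exactly. Their poses are not given: they have to be found in the camera images.
- block: Aluminium tube block, 60 x 90 x 45 mm (x, y, z), 0.36 to 0.51 kg, with eight tube holes in its top and an upright lifting tab on the middle of its top. Starts flat on the table. Origin: centre of its underside; x across, y lengthwise, z up. Either way round fits the well.
- block_tab (a point): Top of the lifting tab, 85 mm above the block's underside. The tab is 12 mm thick along the block's x, 40 mm long along y and stands 40 mm above the block's top. Pinch it across its 12 mm.
- block_bore (a point): Mouth of the blind bore, hidden in the exact middle of the block's underside: 11 mm wide with a 2.5 mm chamfer at the mouth, 26 mm deep. It goes over the heater's probe.
- heater: Dry-bath heater, a white box fixed to the bench with an open well 84 mm (x) by 142 mm (y), rim 85 mm above the table, outside 140 x 200 mm; a control deck 80 mm deep, 55 mm high on its -x side. Origin: on the table under the well's centre; x across the well, y along it, z up.
- slot_mid (a point): Middle of the slot in the well, 69 mm above the table, level with the probe's tip. The probe, an upright brass pin 8 mm thick with a tapered tip, stands in this slot (12 mm wide, along the heater's y, at its x = 0), clamped up to 14 mm either way from this point; where is not reported, but it can be seen from above or felt with the block. It does not give.
- plate (a joint): Sprung contact plate in the well, two dark strips beside the slot, 72 x 132 mm together. Value: m pressed down, 0 (top 55 mm above the table, 14 mm below the probe's tip) to 0.006 fully down. Gives from about 6.5 N, fully down at about 14 N, the block's weight included (too little alone to move it); springs back if let go.
- beaker: Small glass beaker, 52 mm wide, 60 mm tall, near the block on its far side. Origin: centre of its base.
- slide_box: White plastic slide box 35 x 85 x 32 mm near the block on its far side. Origin: centre of its base.
- jar: Small amber jar, 44 mm wide, 55 mm tall, beside the heater. Origin: centre of its base.
- stain: Amber bottle 60 mm wide, 135 mm tall, at the far edge. Origin: centre of its base.
- spirit: Clear plastic bottle 68 mm wide, 150 mm tall, at the far edge. Origin: centre of its base.

How it is judged:
On the way, in this order (a step that is already met when the one before it is completed fails the run):
1. the block is lifted clear of the table, held by the gripper (height (world z) of block above 0.03 m and contact force between the fingers and block above 1 N), for 0.2 s.
2. the block has dropped over the probe, lying level within 3 mm of the raised contact plate (x of block in the frame of heater between -0.012 and 0.012 m and y of block in the frame of heater between -0.022 and 0.022 m and angle between block's own z axis and vertical below 0.06 rad and angle between the y axis of block and the y axis of heater, either way round below 0.12 rad and z of block in the frame of heater below 0.058 m), for 0.1 s.
At the end, for the whole second after the job is handed in: The block is over the probe in the well, level (within 0.06 rad) and square to the well (within 0.12 rad), still in contact with the gripper (over 2 N), and the contact plate stays pressed down by more than 4 of its 6 mm (x of block in the frame of heater between -0.012 and 0.012 m and y of block in the frame of heater between -0.022 and 0.022 m and angle between block's own z axis and vertical below 0.06 rad and angle between the y axis of block and the y axis of heater, either way round below 0.12 rad and z of block in the frame of heater below 0.0525 m and value of joint plate above 0.004 m and contact force between the fingers and block above 2 N and linear speed of block below 0.02 m/s); the arm keeps its last pose, push and grip.
It fails at once if the block is rammed or leant on the heater, plate or probe with over 50 N (contact force between block and heater above 50 N).
It fails at once if one of the other things is shifted by over 30 mm or tipped (distance of any of beaker, slide_box, jar, stain, spirit from where it was at the start of the episode above 0.03 m or angle between any of beaker, slide_box, jar, stain, spirit's own z axis and vertical above 0.5 rad).
It also fails if it takes over 64 s, if anything falls off the work surface, if the arm or the gripper's body presses on something with over 40 N, if the wrist force passes 120 N, or if a joint passes its speed limit or range.

### The arm

A 6-joint arm with a two-finger parallel gripper is mounted at the origin on the work surface. World frame = base frame: x ahead of the robot, y to its left, z up, the work surface at z = 0. Lengths are in m, angles in rad, forces in N, time in s.
With the tool pointing down it reaches from about 0.225 to 0.875 m from the base axis. Payload 3.4 kg.
Tool frame: the origin (TCP) lies between the finger pads; the fingertips stand 11 mm ahead of it and the grasp point (between the pads) lies 8 mm behind it (tips_ahead is the distance from the TCP to the fingertips, in m); z points along the fingers, x is the direction in which the jaws open and shut, and the axes are right-handed (so a half turn about z gives the same grasp; the last joint's range is limited). The gripper opens to 85 mm and grips with 20 to 120 N. Pads are 22 mm wide; open, the fingers measure 114 mm over their backs; the gripper's body (76 mm by 85 mm) begins 54 mm behind the grasp point. The pads swing forward as they close: fully open they stand 13 mm farther back than shut.
Start: joints at [-1.395, 0.276, 1.505, -0, 1.361, -0.121], TCP at [0.168, -0.55, 0.242] pointing down, gripper open.
Joint ranges: [-2.89, 2.89], [-0.75, 2.08], [0.22, 2.7], [-1.18, 4.32], [0.11, 2.71], [-2.7, 2.7]. Speed limits (rad/s): [2.57, 2.57, 3.14, 3.14, 3.14, 3.14].

### API

Orientations are given as a unit quaternion [w, x, y, z].
In Python, from rig import get_state, get_image, sign_off, masks_of, tips_ahead gives the robot as it stands.
- The arm moves only by the tool play_rows, never from a script. Its argument "series" is a list of rows, each an object of numbers: "fingers": the closure, from -1 (fully open) to 1 (shut); "dx", "dy", "dz": the shift along the world's x, y, z in mm; "turn": the turn about the world's z in rad. A call has 1 to 20 rows; each row shifts and turns the pose as measured when the row begins; what a row does not reach is not made up. A row lasts 1/12 s, in which the tool goes at most 41.7 mm and 7.16 degrees, less where a joint would pass 70% of its speed; a pose out of reach is approached as far as the arm can. A call with a gripper value outside its range is refused whole. The fingers move at their own pace and stop on an object; "squeeze" is the grip in N (left out, the last holds). Time passes only in rows, so rows that do not move let the fingers close. It gives the time, the measured TCP pose, the force and the opening at its end, in the units of the state.
- get_state(): the state, without advancing time (a new reading comes with each control period).
- get_image(name): name is "side" or "top" or "wrist"; returns a dict with "pixels" (480x640x3 uint8, red, green, blue), "vfov" (degrees; the focal length in pixels is half the picture's height over the tangent of half this angle, whatever the lens; pixels are square), "cx", "cy" (the principal point, pixels), "rvec" (rotation vector, rad) and "tvec" (3), from world to camera coordinates, as OpenCV has them; the wrist camera has in their place "hand_eye" (4x4, takes a point from camera to tool coordinates, whose origin is the TCP and whose axes are the tool frame's). Camera axes: x right, y down, z forward; pixel columns grow to the right and rows downward; lengths in m; the calibration is good to about 2 mm. The wrist camera is an equidistant fisheye: a pixel r from the principal point sees the ray r / f radians off the axis. A picture is of the moment at which its call begins: read the wrist's pose just before it. There is no depth.
- sign_off(): hands the job in, once; it reports no verdict.
Trained networks look in a picture, given as the dict that the camera call returned (one of the last four; its "shot" number tells which), for a name from the list of things; names that differ only in an ending like _2 or _b are one class to them, and where a whole thing is asked for, a point or a joint stands for the part that bears it (a point fixed in the world has none). Each returns a list of dicts, best first, with "p" (0 to 1); they miss things now and then, are a little off and sometimes report something else, mostly with a low value. They report only what shows in the picture. A call takes as long as a camera call.
- masks_of(picture, label): "region" (480x640 bool, what is visible of it) and "xy" ([column, row] in pixels, amid what is visible of it).
The state is a dict: "clock": time; "qpos": joint angles; "qd": joint speeds; "effort": joint torques, N m; "position": TCP position; "ee_rot": TCP orientation; "contact_force": force on the tool from outside, world axes, zero at the start; "moment": the same for the moment, N m; "width": finger opening in m.
Only numpy, scipy, OpenCV 4.12 (cv2) and the standard library are available. Lean on these libraries where they do the work, as an engineer would, in place of code of your own. Each camera call takes 0.05 s, during which the arm holds its last target. There are 200 camera calls.

## Working session

There is one attempt and no reset: what is moved stays moved. The work goes in short steps, Python scripts to look and compute and a tool call to move; the robot and the scene stay as the last step left them, time stands still between calls to the robot, and variables do not carry over. Pictures are saved under pics/ and viewed, about 8 in all and at most 12, crops included, and the job is handed in when it is done.

Besides the shell and the picture viewer there is one more tool, called after ">>>" as name([rows], argument=value, ...), one row to a line, values as JSON. play_rows: Moves the arm, as the interface text tells. Its arguments: {"type":"object","properties":{"series":{"type":"array"},"squeeze":{"type":"number"}},"required":["series"]}

```bash
mkdir -p pics; ls; cat > h.py <<'E'
import numpy as np, cv2
from rig import *
from scipy.spatial.transform import Rotation as R
def save(im,n): cv2.imwrite('pics/'+n, im['pixels'][:,:,::-1])
def f_of(im): return 240/np.tan(np.radians(im['vfov'])/2)
def ray(im,uv,st=None):
    f=f_of(im); d=(np.array(uv,float)-[im['cx'],im['cy']])/f
    if 'hand_eye' in im:
        r=np.hypot(*d); v=np.r_[d/max(r,1e-9)*np.sin(r),np.cos(r)]
        H=np.array(im['hand_eye']); q=st['ee_rot']; T=R.from_quat([q[1],q[2],q[3],q[0]])
        return T.apply(H[:3,3])+st['position'], T.apply(H[:3,:3]@v)
    M=cv2.Rodrigues(np.array(im['rvec'],float))[0]
    return -M.T@np.array(im['tvec']).ravel(), M.T@np.r_[d,1]
def onz(im,uv,z,st=None):
    o,d=ray(im,uv,st); return o+d*(z-o[2])/d[2]
def proj(im,P,st=None):
    P=np.atleast_2d(P); f=f_of(im)
    if 'hand_eye' in im:
        H=np.array(im['hand_eye']); q=st['ee_rot']; T=R.from_quat([q[1],q[2],q[3],q[0]])
        p=(T.inv().apply(P-st['position'])-H[:3,3])@H[:3,:3]
        r=np.hypot(p[:,0],p[:,1]); th=np.arctan2(r,p[:,2])
        return p[:,:2]/r[:,None]*th[:,None]*f+[im['cx'],im['cy']]
    M=cv2.Rodrigues(np.array(im['rvec'],float))[0]; p=P@M.T+np.array(im['tvec']).ravel()
    return p[:,:2]/p[:,2:]*f+[im['cx'],im['cy']]
E
python3 - <<'E'
from h import *
s=get_state(); print(s)
t=get_image('top'); save(t,'top1.png'); w=get_image('side'); save(w,'side1.png')
print({k:v for k,v in t.items() if k!='pixels'})
for n,z in [('block',.045),('heater',.085),('beaker',.06),('slide_box',.032),('jar',.055),('stain',.135),('spirit',.15),('plate',.055)]:
    for m in masks_of(t,n)[:2]:
        r=m['region']; ys,xs=np.nonzero(r)
        rect=cv2.minAreaRect(np.c_[xs,ys].astype(np.float32))
        print(n,round(m['p'],2),m['xy'],onz(t,m['xy'],z).round(4),r.sum(),rect)
E
```

```text
pics
{'clock': 0.0, 'qpos': array([-1.39497437e+00,  2.76620252e-01,  1.50616124e+00,  1.68815001e-06,
        1.36069696e+00, -1.21009719e-01]), 'qd': array([-0.00093318,  0.00012102, -0.00106182, -0.00045288,  0.00048502,
        0.00092054]), 'effort': array([-2.66627707e-03, -4.16778374e+01, -2.45804197e+01, -1.93260153e-04,
        1.08545437e-02, -3.37359239e-06]), 'position': array([ 0.16808148, -0.54934248,  0.2414141 ]), 'ee_rot': array([-6.48807817e-04,  8.03893783e-01, -5.94772138e-01, -6.84181372e-04]), 'contact_force': array([-0.18903118,  0.38807311, -0.87844019]), 'moment': array([0.01860565, 0.03139891, 0.03047313]), 'width': 0.08552820185403652}
{'vfov': 42.28201037128725, 'cx': 309.26743704653666, 'cy': 240.9589763797815, 'rvec': array([ 2.18225423, -1.98205197,  0.24454015]), 'tvec': array([-0.05451113,  0.63320608,  0.93054482]), 'shot': 1}
block 0.77 [205.6, 288.1] [0.5477 0.1699 0.045 ] 2277 ((205.17823791503906, 288.284912109375), (40.75548553466797, 57.59619140625), 68.45902252197266)
heater 0.8 [470.5, 335.9] [ 0.5064 -0.2578  0.085 ] 18818 ((472.006958007812
[... 536 characters left out ...]
2 ] 1204 ((172.76190185546875, 243.71566772460938), (23.952619552612305, 51.06636428833008), 64.09349060058594)
jar 0.82 [378.2, 337.7] [ 0.4929 -0.1182  0.055 ] 607 ((378.0, 336.0), (25.455841064453125, 28.284271240234375), 45.0)
stain 0.81 [367.9, 165.5] [ 0.7526 -0.0754  0.135 ] 1472 ((371.326904296875, 164.86537170410156), (35.889251708984375, 51.38242721557617), 11.309932708740234)
spirit 0.17 [208.1, 289.0] [0.5304 0.1465 0.15  ] 2217 ((205.65518188476562, 288.637939453125), (40.66728591918945, 56.07999038696289), 68.19859313964844)
plate 0.66 [471.9, 311.8] [ 0.549  -0.2662  0.055 ] 3103 ((472.47509765625, 309.3339538574219), (82.71029663085938, 45.09846878051758), 4.2678937911987305)
```

View pics/top1.png

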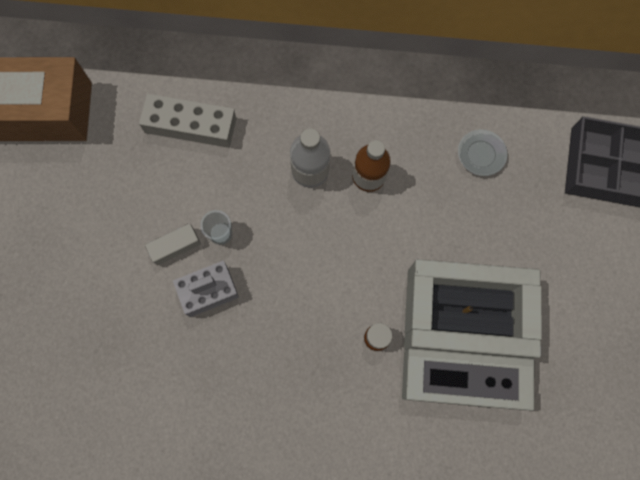

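View pics/side1.png

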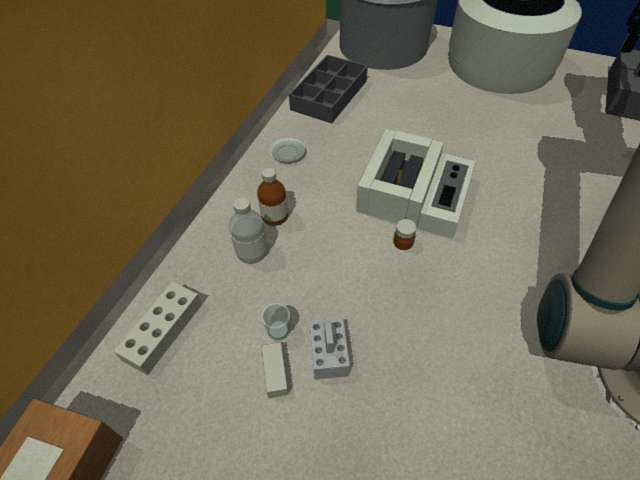

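Top view: the block is at about (205,288), with the beaker and slide box just above it. The heater well is around (476,310), with the brass probe near (469,310). I'll pass over the heater first for a close wrist look.

>>> play_rows([
  {"dx": 33, "dy": 18, "dz": 10, "turn": 0.12, "fingers": -1},
  {"dx": 33, "dy": 18, "dz": 10, "turn": 0.12, "fingers": -1},
  {"dx": 33, "dy": 18, "dz": 10, "turn": 0.12, "fingers": -1},
  {"dx": 33, "dy": 18, "dz": 10, "turn": 0.12, "fingers": -1},
  {"dx": 33, "dy": 18, "dz": 10, "turn": 0.12, "fingers": -1},
  {"dx": 33, "dy": 18, "dz": 10, "turn": 0.12, "fingers": -1},
  {"dx": 33, "dy": 18, "dz": 10, "turn": 0.12, "fingers": -1},
  {"dx": 33, "dy": 18, "dz": 10, "turn": 0.12, "fingers": -1},
  {"dx": 33, "dy": 18, "turn": 0.12, "fingers": -1},
  {"dx": 20, "dy": 18, "turn": 0.12, "fingers": -1},
  {"dx": 0, "dy": 0, "fingers": -1},
  {"dx": 0, "dy": 0, "fingers": -1},
])

```text
invalid input at $.series[8]: expected keys fingers, dx, dy, dz, turn
```

```bash
python3 - <<'E'
from h import *
s=get_state(); w=get_image('wrist'); save(w,'w1.png'); print(s['position'],s['ee_rot'],w['hand_eye'],f_of(w))
np.save('w1s.npy',np.r_[s['position'],s['ee_rot']])
for n in ('plate','heater','slot_mid'):
    for m in masks_of(w,n)[:1]:
        print(n,m['p'],m['xy'],onz(w,m['xy'],.055,s).round(4))
E
```

```text
[ 0.16813642 -0.54989164  0.24229322] [ 2.05669014e-05  8.03880038e-01 -5.94791463e-01  1.40955221e-05] [[ 9.99999245e-01  7.76912111e-04 -9.52008786e-04 -6.12757633e-05]
 [-4.90520501e-04  9.62741406e-01  2.70423269e-01 -6.72115242e-02]
 [ 1.12663339e-03 -2.70422598e-01  9.62741060e-01 -1.31247050e-01]
 [ 0.00000000e+00  0.00000000e+00  0.00000000e+00  1.00000000e+00]] 371.64829954431775
```

View pics/w1.png

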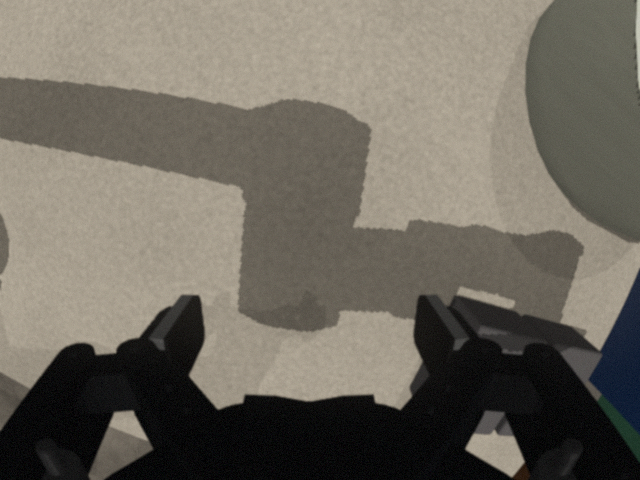

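The move was refused because every row needs all the keys, so that picture only shows bare bench. I'll resend it with all keys.

>>> play_rows([
  {"dx": 33, "dy": 18, "dz": 10, "turn": 0.12, "fingers": -1},
  {"dx": 33, "dy": 18, "dz": 10, "turn": 0.12, "fingers": -1},
  {"dx": 33, "dy": 18, "dz": 10, "turn": 0.12, "fingers": -1},
  {"dx": 33, "dy": 18, "dz": 10, "turn": 0.12, "fingers": -1},
  {"dx": 33, "dy": 18, "dz": 10, "turn": 0.12, "fingers": -1},
  {"dx": 33, "dy": 18, "dz": 10, "turn": 0.12, "fingers": -1},
  {"dx": 33, "dy": 18, "dz": 10, "turn": 0.12, "fingers": -1},
  {"dx": 33, "dy": 18, "dz": 10, "turn": 0.12, "fingers": -1},
  {"dx": 33, "dy": 18, "dz": 0, "turn": 0.12, "fingers": -1},
  {"dx": 33, "dy": 18, "dz": 0, "turn": 0.12, "fingers": -1},
  {"dx": 33, "dy": 18, "dz": 0, "turn": 0, "fingers": -1},
  {"dx": 20, "dy": 18, "dz": 0, "turn": 0, "fingers": -1},
  {"dx": 0, "dy": 0, "dz": 0, "turn": 0, "fingers": -1},
  {"dx": 0, "dy": 0, "dz": 0, "turn": 0, "fingers": -1},
])

```text
clock: 1.87
position: [0.5665, -0.3215, 0.3259]
ee_rot: [0.004, 1.0, -0.011, 0.003]
contact_force: [-0.3, -0.9, -0.6]
width: 0.0853
```

```bash
python3 - <<'E'
from h import *
s=get_state(); w=get_image('wrist'); save(w,'w2.png'); print(s['clock'],s['position'],s['ee_rot'])
np.save('w2s.npy',np.r_[s['position'],s['ee_rot']])
for n in ('plate','heater'):
    for m in masks_of(w,n)[:1]:
        ys,xs=np.nonzero(m['region'])
        print(n,m['p'],m['xy'],onz(w,m['xy'],.055,s).round(4),[xs.min(),xs.max(),ys.min(),ys.max()])
E
```

```text
1.8667 [ 0.56645235 -0.32149106  0.32594084] [ 0.00354084  0.99993071 -0.01086077  0.00284136]
plate 0.7 [287.9, 142.3] [ 0.5456 -0.2602  0.055 ] [np.int64(258), np.int64(328), np.int64(84), np.int64(206)]
heater 0.9 [264.0, 150.7] [ 0.5196 -0.2684  0.055 ] [np.int64(159), np.int64(362), np.int64(48), np.int64(244)]
```

View pics/w2.png

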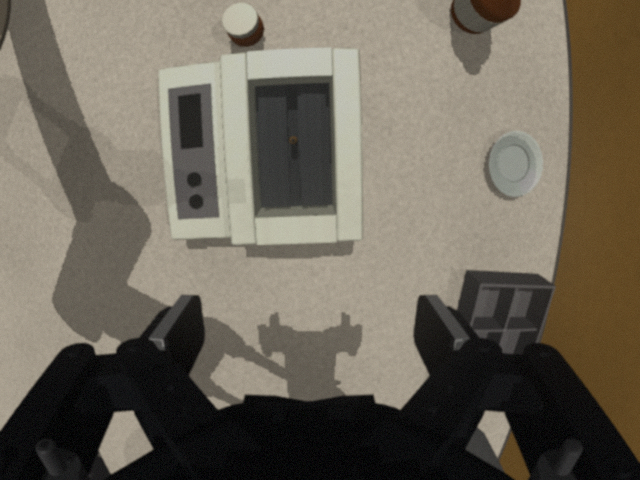

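The well is clear in this view: inner rim corners are at about (249,79), (331,77), (336,214), (255,216), and the brass tip is near (292,140). I'll fit the heater pose and probe position.

```bash
cat > fit.py <<'E'
from h import *
import sys
def fit(w,s,guess=(.55,-.265,0.)):
    """refine heater pose from subpixel outer + inner rim corners"""
    O=np.array([[-.07,.1],[.07,.1],[.07,-.1],[-.07,-.1]]); I=np.array([[-.042,.071],[.042,.071],[.042,-.071],[-.042,-.071]])
    return np.vstack([O,I])
E
rm fit.py
python3 - <<'E'
from h import *
from scipy.optimize import least_squares
w=get_image('wrist'); s=get_state()
uv=np.float32([[222,55],[357,48],[361,240],[231,244],[249,79],[331,77],[336,214],[255,216]])
g=cv2.cvtColor(w['pixels'],cv2.COLOR_RGB2GRAY)
uv2=cv2.cornerSubPix(g,uv.reshape(-1,1,2).copy(),(5,5),(-1,-1),(3,30,.01)).reshape(-1,2); print(uv2.round(1).tolist())
W=np.array([onz(w,p,.085,s)[:2] for p in uv2])
M=np.array([[-.07,.1],[.07,.1],[.07,-.1],[-.07,-.1],[-.042,.071],[.042,.071],[.042,-.071],[-.042,-.071]])
def f(p):
    c,n=np.cos(p[2]),np.sin(p[2]); return (M@np.array([[c,n],[-n,c]])+p[:2]-W)
r=least_squares(lambda p:f(p).ravel(),[.55,-.26,0],loss='soft_l1',f_scale=.002); print(r.x, (1000*f(r.x)).round(1).tolist())
hsv=cv2.cvtColor(w['pixels'],cv2.COLOR_RGB2HSV); p=w['pixels'].astype(int)
m=np.zeros_like(g,bool); m[90:205,262:328]=True
m&=(p[:,:,0]-p[:,:,2]>25); ys,xs=np.nonzero(m); print(list(zip(xs,ys)))
c=np.array([xs.mean(),ys.mean()]); 
for cc in (c,[xs.mean(),ys.min()],[xs.mean(),ys.max()]):
  q=onz(w,cc,.069,s)[:2]; d=q-r.x[:2]; t=r.x[2]
  print(cc,q,'heater frame',np.array([d[0]*np.cos(t)+d[1]*np.sin(t),-d[0]*np.sin(t)+d[1]*np.cos(t)]))
z=cv2.resize(w['pixels'][60:260,210:390],None,fx=3,fy=3,interpolation=cv2.INTER_CUBIC); cv2.imwrite('pics/c2.png',z[:,:,::-1])
E
```

```text
[[222.5, 54.0], [358.20001220703125, 47.400001525878906], [361.0, 240.0], [234.8000030517578, 243.89999389648438], [247.89999389648438, 78.0], [333.70001220703125, 73.5999984741211], [338.20001220703125, 212.6999969482422], [255.5, 216.3000030517578]]
[ 0.55090281 -0.26481018  0.01154466] [[-2.4, 1.3], [2.2, 1.4], [3.7, 0.2], [-3.1, -0.6], [0.5, -0.0], [-0.3, -0.4], [-0.7, -1.0], [0.5, -0.5]]
[(np.int64(293), np.int64(135)), (np.int64(294), np.int64(135)), (np.int64(295), np.int64(135)), (np.int64(296), np.int64(135)), (np.int64(292), np.int64(136)), (np.int64(293), np.int64(136)), (np.int64(294), np.int64(136)), (np.int64(295), np.int64(136)), (np.int64(296), np.int64(136)), (np.int64(297), np.int64(136)), (np.int64(291), np.int64(137)), (np.int64(292), np.int64(137)), (np.int64(293), np.int64(137)), (np.int64(295), np.int64(137)), (np.int64(296), np.int64(137)), (np.int64(297), np.int64(137)), (np.int64(291), np.int64(138)), (np.int64(297), np.int64(138)), (np.int64(291), np.int64(139)), (np.int64(296), np.int64(139))]
[294.2 136.6] [ 0.55126523 -0.25594045] heater frame [0.00046479 0.00886496]
[np.float64(294.2), np.int64(135)] [ 0.55131343 -0.25426968] heater frame [0.00053227 0.01053506]
[np.float64(294.2), np.int64(139)] [ 0.55119259 -0.25844676] heater frame [0.00036322 0.00635965]
```

View pics/c2.png

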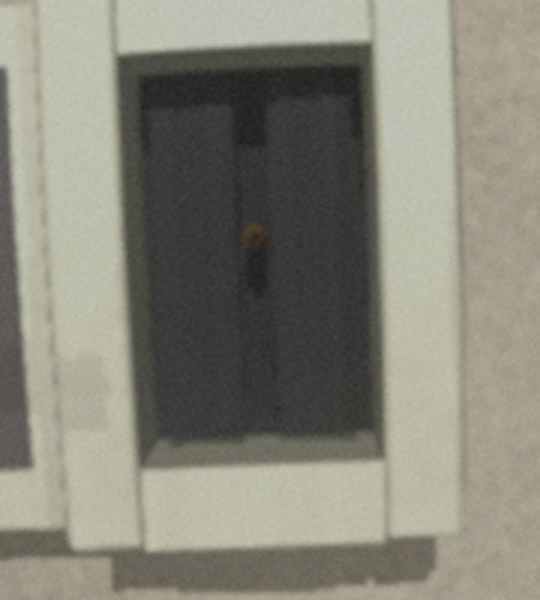

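>>> play_rows([
  {"dx": -2, "dy": 39, "dz": 0, "turn": 0.03, "fingers": -1},
  {"dx": -2, "dy": 39, "dz": 0, "turn": 0.03, "fingers": -1},
  {"dx": -2, "dy": 39, "dz": 0, "turn": 0.03, "fingers": -1},
  {"dx": -2, "dy": 39, "dz": 0, "turn": 0.03, "fingers": -1},
  {"dx": -2, "dy": 39, "dz": 0, "turn": 0.03, "fingers": -1},
  {"dx": -2, "dy": 39, "dz": 0, "turn": 0.03, "fingers": -1},
  {"dx": -2, "dy": 39, "dz": 0, "turn": 0.03, "fingers": -1},
  {"dx": -2, "dy": 39, "dz": 0, "turn": 0.03, "fingers": -1},
  {"dx": -2, "dy": 39, "dz": 0, "turn": 0.03, "fingers": -1},
  {"dx": 0, "dy": 39, "dz": 0, "turn": 0.03, "fingers": -1},
  {"dx": 0, "dy": 20, "dz": 0, "turn": 0, "fingers": -1},
  {"dx": 0, "dy": 0, "dz": 0, "turn": 0, "fingers": -1},
  {"dx": 0, "dy": 0, "dz": 0, "turn": 0, "fingers": -1},
  {"dx": 0, "dy": 0, "dz": 0, "turn": 0, "fingers": -1},
])

```text
clock: 3.23
position: [0.5325, 0.0815, 0.3283]
ee_rot: [0.007, 0.992, 0.126, 0.005]
contact_force: [0.4, -1.1, -0.0]
width: 0.0855
```

```bash
python3 - <<'E'
from h import *
s=get_state(); w=get_image('wrist'); save(w,'w3.png'); print(s['clock'],s['position'],s['ee_rot'],s['qpos'])
for n,z in (('block',.045),('block_tab',.085),('beaker',.06),('slide_box',.032)):
    for m in masks_of(w,n)[:1]:
        ys,xs=np.nonzero(m['region'])
        print(n,m['p'],m['xy'],onz(w,m['xy'],z,s).round(4),cv2.minAreaRect(np.c_[xs,ys].astype(np.float32)))
E
```

```text
3.2333 [0.53246417 0.08150324 0.32829086] [0.00696724 0.99200354 0.12590295 0.00537335] [ 0.03119302  0.17834847  1.42667673 -0.01286525  1.52454978 -0.2207752 ]
block 0.67 [340.4, 118.8] [0.546  0.1729 0.045 ] ((340.99017333984375, 116.956787109375), (81.46790313720703, 56.20310592651367), 77.19573211669922)
block_tab 0.56 [340.2, 117.6] [0.5423 0.1717 0.085 ] ((341.2623291015625, 117.39143371582031), (81.31690216064453, 55.93100357055664), 76.26373291015625)
beaker 0.84 [429.6, 148.9] [0.6488 0.1688 0.06  ] ((427.50006103515625, 148.50001525878906), (50.91168975830078, 45.25482940673828), 45.0)
slide_box 0.89 [411.1, 79.2] [0.6142 0.243  0.032 ] ((412.5270690917969, 80.83782196044922), (72.93328857421875, 35.804954528808594), 72.89727020263672)
```

View pics/w3.png

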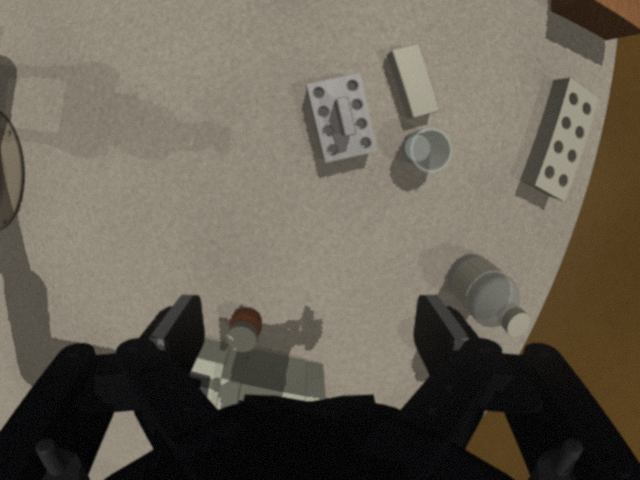

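The block's top corners are near (306,87), (360,74), (376,150), (325,162). The tab runs parallel to the long side. I'll fit the pose from the corners and tab.

```bash
python3 - <<'E'
from h import *
from scipy.optimize import least_squares
s=get_state(); w=get_image('wrist')
print(s['position'],s['ee_rot'])
uv=np.float32([[306,87],[360,74],[376,150],[325,162]])
g=cv2.cvtColor(w['pixels'],cv2.COLOR_RGB2GRAY)
uv=cv2.cornerSubPix(g,uv.reshape(-1,1,2).copy(),(4,4),(-1,-1),(3,30,.01)).reshape(-1,2); print(uv.round(1).tolist())
W=np.array([onz(w,p,.045,s)[:2] for p in uv])
M=np.array([[-.03,.045],[.03,.045],[.03,-.045],[-.03,-.045]])
def f(p):
    c,n=np.cos(p[2]),np.sin(p[2]); return (M@np.array([[c,n],[-n,c]])+p[:2]-W)
r=least_squares(lambda p:f(p).ravel(),[.546,.17,.2]); print(r.x,(1000*f(r.x)).round(1).tolist())
X=r.x; c,n=np.cos(X[2]),np.sin(X[2])
T=np.array([[-.006,.02],[.006,.02],[.006,-.02],[-.006,-.02]])@np.array([[c,n],[-n,c]])+X[:2]
tp=proj(w,np.c_[T,np.full(4,.085)],s); bp=proj(w,np.c_[M@np.array([[c,n],[-n,c]])+X[:2],np.full(4,.045)],s)
im=w['pixels'].copy()[40:200,270:480]; im=cv2.resize(im,None,fx=3.5,fy=3.5,interpolation=cv2.INTER_CUBIC)
for P,col in ((tp,(255,0,0)),(bp,(0,255,0))): cv2.polylines(im,[((P-[270,40])*3.5+1.2).round().astype(int)],True,col,1)
cv2.imwrite('pics/c3.png',im[:,:,::-1])
xa=R.from_quat(s['ee_rot'][[1,2,3,0]]).as_matrix(); print('tool x yaw',np.arctan2(xa[1,0],xa[0,0]),'z',xa[:,2])
E
```

```text
[0.5328199  0.08137983 0.32799416] [0.00670046 0.99207193 0.1253856  0.00518158]
[[305.6000061035156, 84.30000305175781], [358.8999938964844, 72.80000305175781], [376.0, 150.0], [324.70001220703125, 162.0]]
[0.54708328 0.17523782 0.4883043 ] [[-0.4, 0.5], [-0.3, 0.3], [0.8, -0.4], [-0.2, -0.3]]
tool x yaw 0.251504821118134 z [ 0.01196129 -0.01199528 -0.99985651]
```

View pics/c3.png

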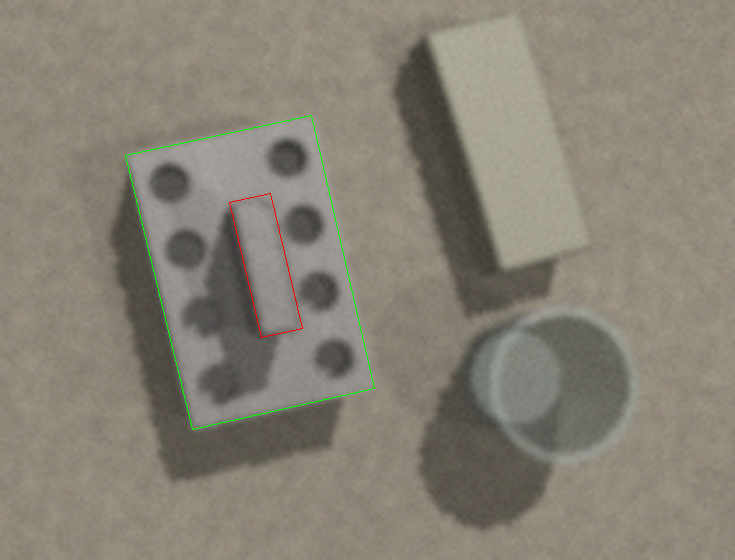

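>>> play_rows([
  {"dx": 3, "dy": 19, "dz": -20, "turn": 0.06, "fingers": -1},
  {"dx": 3, "dy": 19, "dz": -20, "turn": 0.06, "fingers": -1},
  {"dx": 3, "dy": 19, "dz": -20, "turn": 0.06, "fingers": -1},
  {"dx": 3, "dy": 19, "dz": -20, "turn": 0.06, "fingers": -1},
  {"dx": 2, "dy": 18, "dz": -20, "turn": 0, "fingers": -1},
  {"dx": 0, "dy": 0, "dz": -20, "turn": 0, "fingers": -1},
  {"dx": 0, "dy": 0, "dz": -20, "turn": 0, "fingers": -1},
  {"dx": 0, "dy": 0, "dz": 0, "turn": 0, "fingers": -1},
  {"dx": 0, "dy": 0, "dz": 0, "turn": 0, "fingers": -1},
])

```text
clock: 4.28
position: [0.5503, 0.1739, 0.1838]
ee_rot: [0.007, 0.97, 0.244, 0.009]
contact_force: [0.2, -1.4, 0.9]
width: 0.0857
```

```bash
cat > st.py <<'E'
from h import *
def st(tgt=None,yaw=None):
    s=get_state(); A=R.from_quat(s['ee_rot'][[1,2,3,0]]).as_matrix()
    y=np.arctan2(A[1,0],A[0,0])
    print(round(s['clock'],2),'pos',s['position'].round(4),'yaw',round(y,4),'z',A[:,2].round(4),'F',s['contact_force'].round(1),'M',s['moment'].round(2),'w',round(s['width'],4),'qd',np.abs(s['qd']).max().round(3))
    if tgt is not None: print('go mm',((np.array(tgt)-s['position'])*1000).round(1),'turn',None if yaw is None else round(yaw-y,4))
    return s,A
E
python3 -c "
from st import *
st([.547,.175,.060],.488); print(tips_ahead() if callable(tips_ahead) else tips_ahead)"
```

```text
4.28 pos [0.5503 0.1739 0.1838] yaw 0.4939 z [ 0.0209 -0.0087 -0.9997] F [ 0.2 -1.4  0.9] M [0.03 0.01 0.01] w 0.0857 qd 0.033
go mm [  -3.3    1.1 -123.8] turn -0.0059
0.011
```

>>> play_rows([
  {"dx": -3, "dy": 1, "dz": -25, "turn": -0.006, "fingers": -1},
  {"dx": 0, "dy": 0, "dz": -25, "turn": 0, "fingers": -1},
  {"dx": 0, "dy": 0, "dz": -25, "turn": 0, "fingers": -1},
  {"dx": 0, "dy": 0, "dz": -25, "turn": 0, "fingers": -1},
  {"dx": 0, "dy": 0, "dz": -15, "turn": 0, "fingers": -1},
  {"dx": 0, "dy": 0, "dz": -3, "turn": 0, "fingers": -1},
  {"dx": 0, "dy": 0, "dz": 0, "turn": 0, "fingers": -1},
])

```text
clock: 4.87
position: [0.5564, 0.1726, 0.0728]
ee_rot: [0.008, 0.971, 0.239, 0.019]
contact_force: [0.0, -0.8, 0.4]
width: 0.0855
```

```bash
python3 -c "
from st import *
s,A=st([.547,.175,.062],.488); w=get_image('wrist'); save(w,'w4.png')"
```

```text
4.87 pos [0.5564 0.1726 0.0728] yaw 0.4825 z [ 0.0413 -0.0062 -0.9991] F [ 0.  -0.8  0.4] M [ 0.02 -0.03 -0.03] w 0.0855 qd 0.015
go mm [ -9.4   2.4 -10.8] turn 0.0055
```

View pics/w4.png

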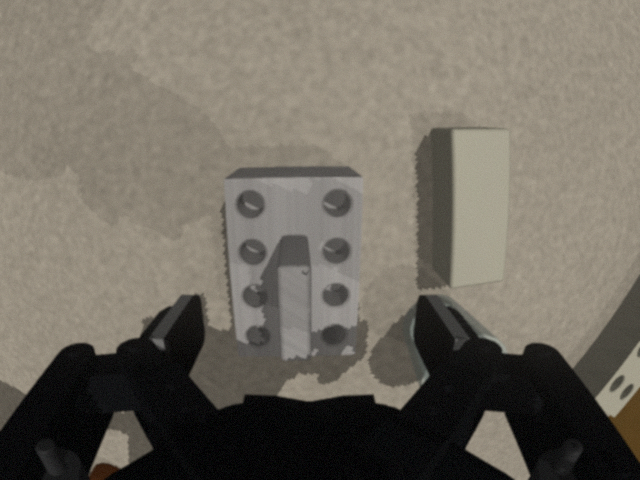

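The tab sits between the jaws, seen at (295,265)–(295,358) and well aligned. The tool tilt drifts as I descend, so I'll correct x in small steps and see how it behaves.

>>> play_rows([
  {"dx": -4, "dy": 1, "dz": 0, "turn": 0.003, "fingers": -1},
  {"dx": -4, "dy": 1, "dz": 0, "turn": 0.003, "fingers": -1},
  {"dx": -4, "dy": 1, "dz": 0, "turn": 0, "fingers": -1},
])

```text
clock: 5.17
position: [0.5481, 0.1758, 0.0778]
ee_rot: [0.008, 0.97, 0.241, 0.024]
contact_force: [-0.3, 0.5, 0.6]
width: 0.0855
```

```bash
python3 -c "
from st import *
st([.547,.175,.062],.488)"
```

```text
5.17 pos [0.5481 0.1758 0.0778] yaw 0.4878 z [ 0.0508 -0.0043 -0.9987] F [-0.3  0.5  0.6] M [-0.02  0.02  0.01] w 0.0855 qd 0.086
go mm [ -1.1  -0.8 -15.8] turn 0.0002
```

>>> play_rows([
  {"dx": 0, "dy": 0, "dz": 30, "turn": 0, "fingers": -1},
  {"dx": 0, "dy": 0, "dz": 30, "turn": 0, "fingers": -1},
  {"dx": 0, "dy": 0, "dz": 0, "turn": 0, "fingers": -1},
])

```text
clock: 5.42
position: [0.5452, 0.1763, 0.1409]
ee_rot: [0.008, 0.97, 0.242, 0.023]
contact_force: [1.3, -1.0, 0.7]
width: 0.0854
```

```bash
python3 -c "
from st import *
st([.547,.175,.062],.488)"
```

```text
5.42 pos [0.5452 0.1763 0.1409] yaw 0.4888 z [ 0.0489 -0.0043 -0.9988] F [ 1.3 -1.   0.7] M [ 0.04 -0.   -0.03] w 0.0854 qd 0.05
go mm [  1.8  -1.3 -78.9] turn -0.0008
```

>>> play_rows([
  {"dx": 4, "dy": 0, "dz": 0, "turn": 0, "fingers": -1},
  {"dx": 4, "dy": 0, "dz": 0, "turn": 0, "fingers": -1},
  {"dx": 4, "dy": 0, "dz": 0, "turn": 0, "fingers": -1},
  {"dx": 4, "dy": 0, "dz": 0, "turn": 0, "fingers": -1},
])

```text
clock: 5.75
position: [0.5614, 0.177, 0.1436]
ee_rot: [0.008, 0.97, 0.242, 0.026]
contact_force: [0.2, 0.2, -0.2]
width: 0.0858
```

```bash
python3 -c "
from st import *
s,A=st([.547,.175,.062],.488);print(s['qpos'])"
```

```text
5.75 pos [0.5614 0.177  0.1436] yaw 0.4901 z [ 0.0535 -0.0032 -0.9986] F [ 0.2  0.2 -0.2] M [0.02 0.06 0.02] w 0.0858 qd 0.097
go mm [-14.4  -2.  -81.6] turn -0.0021
[ 0.19537336  0.34186683  1.66745276 -0.01530709  1.08042413 -0.28718824]
```

>>> play_rows([
  {"dx": -16, "dy": 0, "dz": 0, "turn": 0, "fingers": -1},
  {"dx": 0, "dy": 0, "dz": 0, "turn": 0, "fingers": -1},
])

```text
clock: 5.92
position: [0.5463, 0.1768, 0.1416]
ee_rot: [0.008, 0.97, 0.242, 0.024]
contact_force: [-1.1, -1.3, 0.5]
width: 0.0853
```

```bash
python3 -c "
from st import *
s,A=st([.547,.175,.062],.488);print(s['qpos'])"
```

```text
5.92 pos [0.5463 0.1768 0.1416] yaw 0.4894 z [ 0.0513 -0.0037 -0.9987] F [-1.1 -1.3  0.5] M [ 0.    0.1  -0.04] w 0.0853 qd 0.082
go mm [  0.7  -1.8 -79.6] turn -0.0014
[ 0.20037852  0.32496055  1.69983351 -0.015816    1.06729709 -0.28116383]
```

>>> play_rows([
  {"dx": 0, "dy": 0, "dz": 0, "turn": 0, "fingers": -1},
  {"dx": 0, "dy": 0, "dz": 0, "turn": 0, "fingers": -1},
  {"dx": 0, "dy": 0, "dz": 0, "turn": 0, "fingers": -1},
  {"dx": 0, "dy": 0, "dz": 0, "turn": 0, "fingers": -1},
])

```text
clock: 6.25
position: [0.5479, 0.1765, 0.1393]
ee_rot: [0.008, 0.97, 0.242, 0.024]
contact_force: [0.1, -0.1, -0.2]
width: 0.0855
```

```bash
python3 -c "
from st import *
s,A=st([.547,.175,.062],.488);print(s['qpos'])"
```

```text
6.25 pos [0.5479 0.1765 0.1393] yaw 0.4892 z [ 0.0497 -0.0044 -0.9988] F [ 0.1 -0.1 -0.2] M [-0.01  0.02  0.01] w 0.0855 qd 0.012
go mm [ -0.9  -1.5 -77.3] turn -0.0012
[ 0.19959341  0.32990246  1.69836478 -0.01622858  1.06551836 -0.28156396]
```

>>> play_rows([
  {"dx": 0, "dy": 0, "dz": 40, "turn": 0, "fingers": -1},
  {"dx": 0, "dy": 0, "dz": 40, "turn": 0, "fingers": -1},
  {"dx": 0, "dy": 0, "dz": 40, "turn": 0, "fingers": -1},
  {"dx": 0, "dy": 0, "dz": 40, "turn": 0, "fingers": -1},
])

```text
clock: 6.58
position: [0.5411, 0.1746, 0.2924]
ee_rot: [0.008, 0.97, 0.242, 0.01]
contact_force: [1.5, 0.1, -0.4]
width: 0.0854
```

```bash
python3 -c "
from st import *
s,A=st([.547,.175,.062],.488);print(s['qpos'])"
```

```text
6.58 pos [0.5411 0.1746 0.2924] yaw 0.4885 z [ 0.0235 -0.0098 -0.9997] F [ 1.5  0.1 -0.4] M [ 0.03 -0.01  0.01] w 0.0854 qd 1.142
go mm [   5.9    0.4 -230.4] turn -0.0005
[ 0.19873636  0.23224929  1.44249165 -0.01438028  1.44575523 -0.28792643]
```

>>> play_rows([
  {"dx": 0, "dy": 0, "dz": 0, "turn": 0, "fingers": -1},
  {"dx": 0, "dy": 0, "dz": 0, "turn": 0, "fingers": -1},
  {"dx": 0, "dy": 0, "dz": 0, "turn": 0, "fingers": -1},
])

```text
clock: 6.83
position: [0.547, 0.1756, 0.3038]
ee_rot: [0.008, 0.97, 0.242, 0.021]
contact_force: [-0.3, -0.3, 0.6]
width: 0.0855
```

```bash
python3 -c "
from st import *
s,A=st([.547,.175,.062],.488);print(s['qpos'])"
```

```text
6.83 pos [0.547  0.1756 0.3038] yaw 0.4886 z [ 0.0454 -0.0056 -0.999 ] F [-0.3 -0.3  0.6] M [-0.    0.05 -0.01] w 0.0855 qd 0.013
go mm [   0.    -0.6 -241.8] turn -0.0006
[ 0.19850295  0.22513163  1.42525907 -0.01458535  1.4477938  -0.28811085]
```

>>> play_rows([
  {"dx": 0, "dy": 0, "dz": -8, "turn": 0, "fingers": -1},
  {"dx": 0, "dy": 0, "dz": -8, "turn": 0, "fingers": -1},
  {"dx": 0, "dy": 0, "dz": -8, "turn": 0, "fingers": -1},
  {"dx": 0, "dy": 0, "dz": -8, "turn": 0, "fingers": -1},
  {"dx": 0, "dy": 0, "dz": -8, "turn": 0, "fingers": -1},
  {"dx": 0, "dy": 0, "dz": -8, "turn": 0, "fingers": -1},
  {"dx": 0, "dy": 0, "dz": -8, "turn": 0, "fingers": -1},
  {"dx": 0, "dy": 0, "dz": -8, "turn": 0, "fingers": -1},
])

```text
clock: 7.5
position: [0.5435, 0.1748, 0.2258]
ee_rot: [0.008, 0.97, 0.242, 0.015]
contact_force: [-0.4, 0.4, -0.4]
width: 0.0855
```

```bash
python3 -c "
from st import *
s,A=st([.547,.175,.062],.488);print(s['qpos'])"
```

```text
7.5 pos [0.5435 0.1748 0.2258] yaw 0.4883 z [ 0.032  -0.0083 -0.9995] F [-0.4  0.4 -0.4] M [-0.03 -0.    0.02] w 0.0855 qd 0.245
go mm [   3.5    0.2 -163.8] turn -0.0003
[ 0.19828556  0.26488125  1.56281304 -0.01505679  1.28417585 -0.28566343]
```

>>> play_rows([
  {"dx": 0, "dy": 0, "dz": -4, "turn": 0, "fingers": -1},
  {"dx": 0, "dy": 0, "dz": -2, "turn": 0, "fingers": -1},
  {"dx": 0, "dy": 0, "dz": 0, "turn": 0, "fingers": -1},
  {"dx": 0, "dy": 0, "dz": 0, "turn": 0, "fingers": -1},
])

```text
clock: 7.83
position: [0.5423, 0.1745, 0.216]
ee_rot: [0.008, 0.97, 0.242, 0.012]
contact_force: [-0.8, -0.4, -0.2]
width: 0.0851
```

```bash
python3 -c "
from st import *
s,A=st([.547,.175,.062],.488);print(s['qpos'])"
```

```text
7.83 pos [0.5423 0.1745 0.216 ] yaw 0.4882 z [ 0.0272 -0.0092 -0.9996] F [-0.8 -0.4 -0.2] M [ 0.04  0.06 -0.03] w 0.0851 qd 0.004
go mm [   4.7    0.5 -154. ] turn -0.0002
[ 0.19825167  0.27183204  1.57781758 -0.01508915  1.26711282 -0.28539697]
```

>>> play_rows([
  {"dx": 0, "dy": 0, "dz": -8, "turn": 0, "fingers": -1},
  {"dx": 0, "dy": 0, "dz": -8, "turn": 0, "fingers": -1},
  {"dx": 0, "dy": 0, "dz": -8, "turn": 0, "fingers": -1},
  {"dx": 0, "dy": 0, "dz": -8, "turn": 0, "fingers": -1},
  {"dx": 0, "dy": 0, "dz": -8, "turn": 0, "fingers": -1},
  {"dx": 0, "dy": 0, "dz": -8, "turn": 0, "fingers": -1},
  {"dx": 0, "dy": 0, "dz": -8, "turn": 0, "fingers": -1},
  {"dx": 0, "dy": 0, "dz": -4, "turn": 0, "fingers": -1},
  {"dx": 0, "dy": 0, "dz": 0, "turn": 0, "fingers": -1},
  {"dx": 0, "dy": 0, "dz": 0, "turn": 0, "fingers": -1},
])

```text
clock: 8.67
position: [0.5424, 0.1745, 0.1501]
ee_rot: [0.008, 0.97, 0.242, 0.013]
contact_force: [-1.0, 0.9, -0.2]
width: 0.0855
```

```bash
python3 -c "
from st import *
s,A=st([.547,.175,.062],.488);print(s['qpos'])"
```

```text
8.67 pos [0.5424 0.1745 0.1501] yaw 0.4882 z [ 0.0286 -0.009  -0.9996] F [-1.   0.9 -0.2] M [ 0.02 -0.   -0.01] w 0.0855 qd 0.01
go mm [  4.6   0.5 -88.1] turn -0.0002
[ 0.1982227   0.32220764  1.67913588 -0.01606636  1.11403736 -0.28282321]
```

>>> play_rows([
  {"dx": 1, "dy": 0, "dz": -8, "turn": 0, "fingers": -1},
  {"dx": 1, "dy": 0, "dz": -8, "turn": 0, "fingers": -1},
  {"dx": 1, "dy": 0, "dz": -8, "turn": 0, "fingers": -1},
  {"dx": 1, "dy": 0, "dz": -8, "turn": 0, "fingers": -1},
  {"dx": 0, "dy": 0, "dz": -8, "turn": 0, "fingers": -1},
  {"dx": 0, "dy": 0, "dz": -8, "turn": 0, "fingers": -1},
  {"dx": 0, "dy": 0, "dz": -8, "turn": 0, "fingers": -1},
  {"dx": 0, "dy": 0, "dz": -8, "turn": 0, "fingers": -1},
  {"dx": 0, "dy": 0, "dz": -8, "turn": 0, "fingers": -1},
  {"dx": 0, "dy": 0, "dz": -4, "turn": 0, "fingers": -1},
  {"dx": 0, "dy": 0, "dz": 0, "turn": 0, "fingers": -1},
])

```text
clock: 9.58
position: [0.547, 0.1746, 0.066]
ee_rot: [0.008, 0.97, 0.242, 0.013]
contact_force: [-0.9, -0.0, 0.7]
width: 0.0852
```

```bash
python3 -c "
from st import *
s,A=st([.547,.175,.062],.488)"
```

```text
9.58 pos [0.547  0.1746 0.066 ] yaw 0.4882 z [ 0.0293 -0.0088 -0.9995] F [-0.9 -0.   0.7] M [0.04 0.03 0.01] w 0.0852 qd 0.007
go mm [ 0.   0.4 -4. ] turn -0.0002
```

Position, yaw and tilt (0.03) are good. One more small step down, then close.

>>> play_rows([
  {"dx": 0, "dy": 0, "dz": -3, "turn": 0, "fingers": -1},
  {"dx": 0, "dy": 0, "dz": 0, "turn": 0, "fingers": 1},
  {"dx": 0, "dy": 0, "dz": 0, "turn": 0, "fingers": 1},
  {"dx": 0, "dy": 0, "dz": 0, "turn": 0, "fingers": 1},
  {"dx": 0, "dy": 0, "dz": 0, "turn": 0, "fingers": 1},
  {"dx": 0, "dy": 0, "dz": 0, "turn": 0, "fingers": 1},
  {"dx": 0, "dy": 0, "dz": 0, "turn": 0, "fingers": 1},
  {"dx": 0, "dy": 0, "dz": 0, "turn": 0, "fingers": 1},
  {"dx": 0, "dy": 0, "dz": 0, "turn": 0, "fingers": 1},
], squeeze=60)

```text
clock: 10.33
position: [0.548, 0.1747, 0.0645]
ee_rot: [0.008, 0.97, 0.242, 0.015]
contact_force: [-0.2, 0.1, -1.4]
width: 0.0114
```

```bash
python3 -c "
from st import *
s,A=st([.547,.175,.062],.488)"
```

```text
10.33 pos [0.548  0.1747 0.0645] yaw 0.4883 z [ 0.0322 -0.0085 -0.9994] F [-0.2  0.1 -1.4] M [ 0.05 -0.01  0.  ] w 0.0114 qd 0.002
go mm [-1.   0.3 -2.5] turn -0.0003
```

>>> play_rows([
  {"dx": 0, "dy": 0, "dz": 4, "turn": 0, "fingers": 1},
  {"dx": 0, "dy": 0, "dz": 8, "turn": 0, "fingers": 1},
  {"dx": 0, "dy": 0, "dz": 12, "turn": 0, "fingers": 1},
  {"dx": 0, "dy": 0, "dz": 15, "turn": 0, "fingers": 1},
  {"dx": 0, "dy": 0, "dz": 15, "turn": 0, "fingers": 1},
  {"dx": 0, "dy": 0, "dz": 15, "turn": 0, "fingers": 1},
  {"dx": 0, "dy": 0, "dz": 15, "turn": 0, "fingers": 1},
  {"dx": 0, "dy": 0, "dz": 15, "turn": 0, "fingers": 1},
  {"dx": 0, "dy": 0, "dz": 12, "turn": 0, "fingers": 1},
  {"dx": 0, "dy": 0, "dz": 8, "turn": 0, "fingers": 1},
  {"dx": 0, "dy": 0, "dz": 4, "turn": 0, "fingers": 1},
  {"dx": 0, "dy": 0, "dz": 2, "turn": 0, "fingers": 1},
  {"dx": 0, "dy": 0, "dz": 0, "turn": 0, "fingers": 1},
])

```text
clock: 11.42
position: [0.5406, 0.1738, 0.1922]
ee_rot: [0.007, 0.97, 0.242, 0.007]
contact_force: [0.1, 0.0, -4.9]
width: 0.0112
```

```bash
python3 -c "
from st import *
s,A=st([.5512,-.258,.205],.0115);w=get_image('side');
for n,z in (('block',.045),):
  m=masks_of(w,n)[0]; print(m['p'],m['xy'])
save(w,'s5.png')
print(A)
np.save('grasp.npy',A)"
```

```text
11.42 pos [0.5406 0.1738 0.1922] yaw 0.4882 z [ 0.0166 -0.0103 -0.9998] F [ 0.1  0.  -4.9] M [-0.02  0.    0.02] w 0.0112 qd 0.01
go mm [  10.6 -431.8   12.8] turn -0.4767
0.88 [335.8, 323.2]
[[ 0.88315862  0.46877993  0.01662031]
 [ 0.4689715  -0.8831527  -0.01034611]
 [ 0.00982822  0.01693171 -0.99980834]]
```

>>> play_rows([
  {"dx": 1, "dy": -10, "dz": 2, "turn": -0.028, "fingers": 1},
  {"dx": 1, "dy": -20, "dz": 2, "turn": -0.028, "fingers": 1},
  {"dx": 1, "dy": -30, "dz": 2, "turn": -0.028, "fingers": 1},
  {"dx": 1, "dy": -35, "dz": 2, "turn": -0.028, "fingers": 1},
  {"dx": 1, "dy": -35, "dz": 2, "turn": -0.028, "fingers": 1},
  {"dx": 1, "dy": -35, "dz": 2, "turn": -0.028, "fingers": 1},
  {"dx": 1, "dy": -35, "dz": 0, "turn": -0.028, "fingers": 1},
  {"dx": 1, "dy": -35, "dz": 0, "turn": -0.028, "fingers": 1},
  {"dx": 1, "dy": -35, "dz": 0, "turn": -0.028, "fingers": 1},
  {"dx": 1, "dy": -35, "dz": 0, "turn": -0.028, "fingers": 1},
  {"dx": 0, "dy": -35, "dz": 0, "turn": -0.028, "fingers": 1},
  {"dx": 0, "dy": -30, "dz": 0, "turn": -0.028, "fingers": 1},
  {"dx": 0, "dy": -25, "dz": 0, "turn": -0.028, "fingers": 1},
  {"dx": 0, "dy": -18, "dz": 0, "turn": -0.028, "fingers": 1},
  {"dx": 0, "dy": -10, "dz": 0, "turn": -0.028, "fingers": 1},
  {"dx": 0, "dy": -6, "dz": 0, "turn": -0.028, "fingers": 1},
  {"dx": 0, "dy": -3, "dz": 0, "turn": -0.028, "fingers": 1},
  {"dx": 0, "dy": 0, "dz": 0, "turn": 0, "fingers": 1},
  {"dx": 0, "dy": 0, "dz": 0, "turn": 0, "fingers": 1},
])

```text
clock: 13.1
position: [0.537, -0.2882, 0.1913]
ee_rot: [0.005, 1.0, -0.017, -0.007]
contact_force: [-0.4, 0.3, -4.0]
width: 0.011
```

```bash
cat > bore.py <<'E'
from st import *
q=np.array([.008,.970,.242,.015]); 
x=np.cos(.4883); Zg=np.array([.0322,-.0085,-.9994]); Xg=np.array([np.cos(.4883),np.sin(.4883),0]); Xg-=Zg*(Xg@Zg); Xg/=np.linalg.norm(Xg)
Ag=np.c_[Xg,np.cross(Zg,Xg),Zg]
Bg=R.from_euler('z',.488).as_matrix()
b=Ag.T@(np.array([.547,.175,0])-[.548,.1747,.0645])
P=np.array([.5512,-.258])
def bore(off=(0,0)):
    s,A=st(); p=s['position']+A@b; B=A@Ag.T@Bg
    print('bore est',p.round(4),'block tilt',B[:2,2].round(4),'yaw',np.arctan2(B[1,0],B[0,0]).round(4),'to probe mm',((P-p[:2])*1000).round(1),'bottom-z',p[2].round(4))
    return s,A,p,B
E
python3 -c "
from bore import *
s,A,p,B=bore(); w=get_image('top')
from scipy.optimize import minimize
im=w['pixels'].copy()
M=np.array([[-.03,.045],[.03,.045],[.03,-.045],[-.03,-.045]])
for z,c in ((.045,(0,255,0)),(0,(255,255,0))):
  C=p+np.c_[M,np.full(4,z)]@B.T; u=proj(w,C)
  cv2.polylines(im,[(u).round().astype(int)],True,c,1)
im=cv2.resize(im[220:440,360:600],None,fx=3,fy=3,interpolation=cv2.INTER_CUBIC);cv2.imwrite('pics/t5.png',im[:,:,::-1])"
```

```text
13.1 pos [ 0.537  -0.2882  0.1913] yaw -0.0337 z [-0.015  -0.0106 -0.9998] F [-0.4  0.3 -4. ] M [ 0.06 -0.07 -0.04] w 0.011 qd 0.013
bore est [ 0.5338 -0.2866  0.1268] block tilt [ 0.0387 -0.0128] yaw -0.0343 to probe mm [17.4 28.6] bottom-z 0.1268
```

View pics/t5.png

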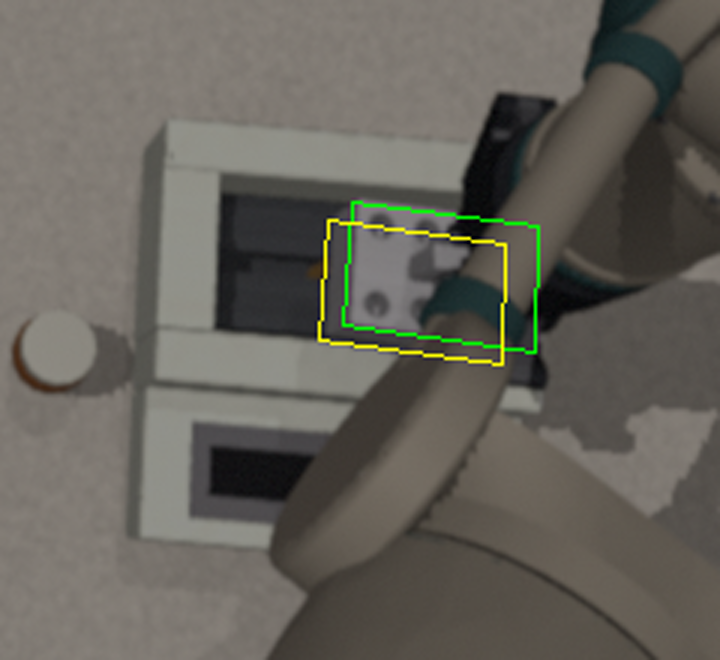

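The block in the top view matches the projected outline. Next I'll correct to the probe position and yaw.

>>> play_rows([
  {"dx": 2, "dy": 3, "dz": 0, "turn": 0.008, "fingers": 1},
  {"dx": 3, "dy": 5, "dz": 0, "turn": 0.008, "fingers": 1},
  {"dx": 3, "dy": 5, "dz": 0, "turn": 0.008, "fingers": 1},
  {"dx": 3, "dy": 5, "dz": 0, "turn": 0.008, "fingers": 1},
  {"dx": 3, "dy": 4, "dz": 0, "turn": 0.008, "fingers": 1},
  {"dx": 2, "dy": 3, "dz": 0, "turn": 0.005, "fingers": 1},
  {"dx": 1, "dy": 2, "dz": 0, "turn": 0, "fingers": 1},
  {"dx": 0, "dy": 0, "dz": 0, "turn": 0, "fingers": 1},
])

```text
clock: 13.82
position: [0.5567, -0.2525, 0.1918]
ee_rot: [0.005, 1.0, 0.012, -0.007]
contact_force: [0.5, 0.2, -3.9]
width: 0.0114
```

```bash
python3 -c "
from bore import *
s,A,p,B=bore(); w=get_image('side')
im=w['pixels'].copy()
M=np.array([[-.03,.045],[.03,.045],[.03,-.045],[-.03,-.045]])
ims=[]
for BB,c in ((B,(0,255,0)),(R.from_euler('z',np.arctan2(A[1,0],A[0,0])).as_matrix(),(255,0,0))):
  k=im.copy()
  for z in (.045,0):
    u=proj(w,p+np.c_[M,np.full(4,z)]@BB.T); cv2.polylines(k,[(u*16).round().astype(int)],True,c,1,cv2.LINE_AA,4)
  c0=proj(w,p)[0].astype(int); y0,x0=c0[1]-65,c0[0]-50
  ims.append(cv2.resize(k[y0:y0+110,x0:x0+90],None,fx=4.4,fy=4.4,interpolation=cv2.INTER_CUBIC))
cv2.imwrite('pics/s6.png',np.hstack(ims)[:,:,::-1])"
```

```text
13.82 pos [ 0.5567 -0.2525  0.1918] yaw 0.0232 z [-0.0138 -0.0092 -0.9999] F [ 0.5  0.2 -3.9] M [-0.05 -0.02 -0.02] w 0.0114 qd 0.011
bore est [ 0.5535 -0.251   0.1274] block tilt [ 0.0387 -0.0129] yaw 0.0227 to probe mm [-2.3 -7. ] bottom-z 0.1274
```

View pics/s6.png

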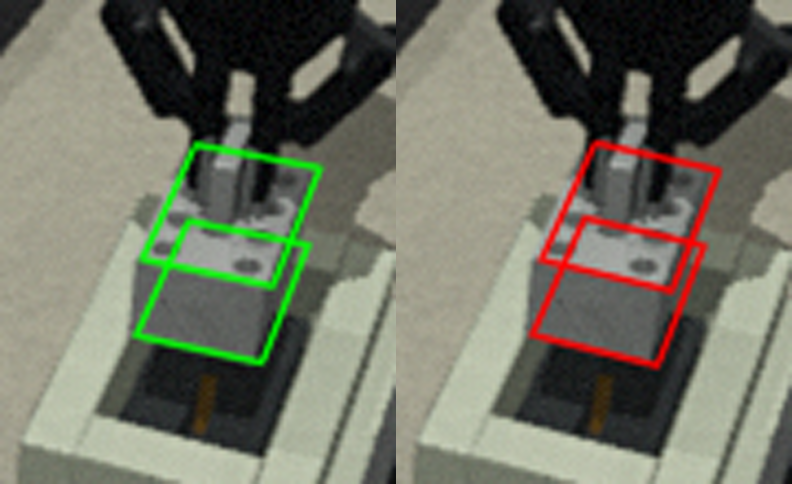

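Both outlines sit close to the block. Its front vertical edges fit the slightly tilted (0.04 rad) green model better. I'll make the lateral correction and try a short upward jog to reduce the tilt.

>>> play_rows([
  {"dx": -1, "dy": -3, "dz": 0, "turn": -0.005, "fingers": 1},
  {"dx": -1, "dy": -3, "dz": 0, "turn": -0.005, "fingers": 1},
  {"dx": 0, "dy": 0, "dz": 25, "turn": 0, "fingers": 1},
  {"dx": 0, "dy": 0, "dz": 25, "turn": 0, "fingers": 1},
  {"dx": 0, "dy": 0, "dz": 0, "turn": 0, "fingers": 1},
  {"dx": 0, "dy": 0, "dz": 0, "turn": 0, "fingers": 1},
  {"dx": 0, "dy": 0, "dz": 0, "turn": 0, "fingers": 1},
])

```text
clock: 14.45
position: [0.5521, -0.2619, 0.2407]
ee_rot: [0.005, 1.0, 0.004, -0.009]
contact_force: [-0.1, 1.1, -3.9]
width: 0.0109
```

```bash
python3 -c "
from bore import *
s,A,p,B=bore()"
```

```text
14.45 pos [ 0.5521 -0.2619  0.2407] yaw 0.0084 z [-0.0184 -0.0092 -0.9998] F [-0.1  1.1 -3.9] M [-0.03 -0.02  0.04] w 0.0109 qd 0.025
bore est [ 0.5485 -0.2604  0.1763] block tilt [ 0.043  -0.0132] yaw 0.0079 to probe mm [2.7 2.4] bottom-z 0.1763
```

>>> play_rows([
  {"dx": 0, "dy": 0, "dz": -4, "turn": 0, "fingers": 1},
  {"dx": 0, "dy": 0, "dz": -8, "turn": 0, "fingers": 1},
  {"dx": 0, "dy": 0, "dz": -8, "turn": 0, "fingers": 1},
  {"dx": 0, "dy": 0, "dz": -8, "turn": 0, "fingers": 1},
  {"dx": 0, "dy": 0, "dz": -8, "turn": 0, "fingers": 1},
  {"dx": 0, "dy": 0, "dz": -8, "turn": 0, "fingers": 1},
  {"dx": 0, "dy": 0, "dz": -4, "turn": 0, "fingers": 1},
  {"dx": 0, "dy": 0, "dz": 0, "turn": 0, "fingers": 1},
])

```text
clock: 15.12
position: [0.5481, -0.2601, 0.1796]
ee_rot: [0.001, 1.0, 0.004, -0.015]
contact_force: [-0.7, -0.2, -4.4]
width: 0.0112
```

```bash
python3 -c "
from bore import *
s,A,p,B=bore()"
```

```text
15.12 pos [ 0.5481 -0.2601  0.1796] yaw 0.0078 z [-0.0301 -0.0021 -0.9995] F [-0.7 -0.2 -4.4] M [ 0.08 -0.07  0.05] w 0.0112 qd 0.01
bore est [ 0.5439 -0.2581  0.1153] block tilt [ 0.0547 -0.0203] yaw 0.0075 to probe mm [7.3 0.1] bottom-z 0.1153
```

>>> play_rows([
  {"dx": 2, "dy": 0, "dz": 30, "turn": 0, "fingers": 1},
  {"dx": 2, "dy": 0, "dz": 30, "turn": 0, "fingers": 1},
  {"dx": 2, "dy": 0, "dz": 30, "turn": 0, "fingers": 1},
  {"dx": 0, "dy": 0, "dz": 0, "turn": 0, "fingers": 1},
  {"dx": 0, "dy": 0, "dz": 0, "turn": 0, "fingers": 1},
])

```text
clock: 15.53
position: [0.5523, -0.2587, 0.269]
ee_rot: [-0.001, 1.0, 0.004, -0.019]
contact_force: [-0.7, 0.3, -5.3]
width: 0.0111
```

```bash
python3 -c "
from bore import *
s,A,p,B=bore()"
```

```text
15.53 pos [ 0.5523 -0.2587  0.269 ] yaw 0.0082 z [-0.037   0.0021 -0.9993] F [-0.7  0.3 -5.3] M [-0.03  0.05  0.07] w 0.0111 qd 0.066
bore est [ 0.5476 -0.2563  0.2047] block tilt [ 0.0616 -0.0245] yaw 0.0079 to probe mm [ 3.6 -1.7] bottom-z 0.2047
```

>>> play_rows([
  {"dx": 0, "dy": 0, "dz": -25, "turn": 0, "fingers": 1},
  {"dx": 0, "dy": 0, "dz": -25, "turn": 0, "fingers": 1},
  {"dx": 0, "dy": 0, "dz": -25, "turn": 0, "fingers": 1},
  {"dx": 0, "dy": 0, "dz": 0, "turn": 0, "fingers": 1},
  {"dx": 0, "dy": 0, "dz": 0, "turn": 0, "fingers": 1},
])

```text
clock: 15.95
position: [0.5516, -0.2583, 0.1903]
ee_rot: [-0.0, 1.0, 0.004, -0.017]
contact_force: [0.2, 0.4, -2.8]
width: 0.0113
```

```bash
python3 -c "
from bore import *
s,A,p,B=bore()"
```

```text
15.95 pos [ 0.5516 -0.2583  0.1903] yaw 0.0083 z [-3.450e-02  5.000e-04 -9.994e-01] F [ 0.2  0.4 -2.8] M [ 0.04 -0.08 -0.02] w 0.0113 qd 0.068
bore est [ 0.547 -0.256  0.126] block tilt [ 0.0591 -0.0229] yaw 0.008 to probe mm [ 4.2 -2. ] bottom-z 0.126
```

>>> play_rows([
  {"dx": 3, "dy": -1, "dz": -20, "turn": 0.003, "fingers": 1},
  {"dx": 1, "dy": -1, "dz": -20, "turn": 0, "fingers": 1},
  {"dx": 0, "dy": 0, "dz": 0, "turn": 0, "fingers": 1},
  {"dx": 0, "dy": 0, "dz": 0, "turn": 0, "fingers": 1},
])

```text
clock: 16.28
position: [0.5565, -0.2609, 0.1518]
ee_rot: [0.0, 1.0, 0.006, -0.016]
contact_force: [0.3, -0.1, -3.5]
width: 0.0112
```

```bash
python3 -c "
from bore import *
s,A,p,B=bore()
w=get_image('side')
im=w['pixels'].copy()
M=np.array([[-.03,.045],[.03,.045],[.03,-.045],[-.03,-.045]])
ims=[]
for BB,c in ((B,(0,255,0)),(R.from_euler('z',.01).as_matrix(),(255,0,0))):
  k=im.copy()
  for z in (.045,0):
    u=proj(w,p+np.c_[M,np.full(4,z)]@BB.T); cv2.polylines(k,[(u*16).round().astype(int)],True,c,1,cv2.LINE_AA,4)
  c0=proj(w,p)[0].astype(int); y0,x0=c0[1]-65,c0[0]-50
  ims.append(cv2.resize(k[y0:y0+110,x0:x0+90],None,fx=4.4,fy=4.4,interpolation=cv2.INTER_CUBIC))
cv2.imwrite('pics/s7.png',np.hstack(ims)[:,:,::-1])"
```

```text
16.28 pos [ 0.5565 -0.2609  0.1518] yaw 0.0115 z [-0.0325 -0.0011 -0.9995] F [ 0.3 -0.1 -3.5] M [ 0.02 -0.07 -0.07] w 0.0112 qd 0.016
bore est [ 0.5521 -0.2588  0.0875] block tilt [ 0.0571 -0.0213] yaw 0.0112 to probe mm [-0.9  0.8] bottom-z 0.0875
```

View pics/s7.png

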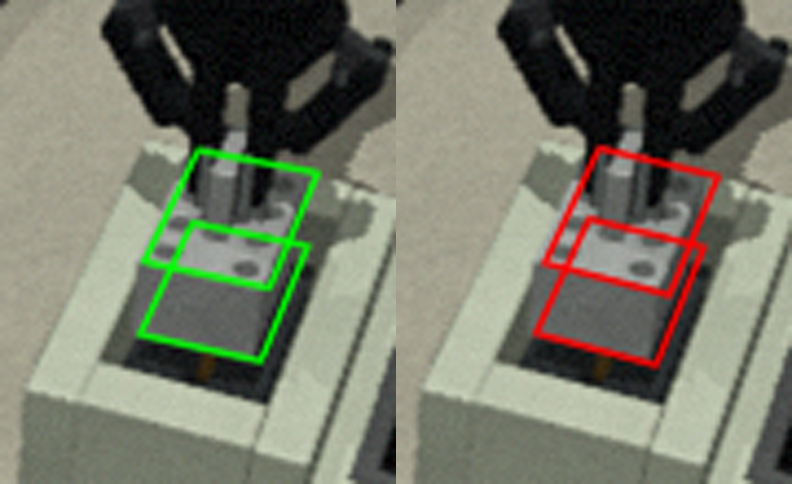

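Green (tilted, rigid grasp) fits well and the bore is about 1 mm off the probe axis. Now descending gently with force checks.

>>> play_rows([
  {"dx": 0, "dy": 0, "dz": -7, "turn": 0, "fingers": 1},
  {"dx": 0, "dy": 0, "dz": -7, "turn": 0, "fingers": 1},
  {"dx": 0, "dy": 0, "dz": -5, "turn": 0, "fingers": 1},
])

```text
clock: 16.58
position: [0.5589, -0.2623, 0.1367]
ee_rot: [0.003, 1.0, 0.006, -0.012]
contact_force: [-0.3, -0.3, -3.8]
width: 0.0109
```

```bash
python3 -c "
from bore import *
bore()"
```

```text
16.58 pos [ 0.5589 -0.2623  0.1367] yaw 0.0113 z [-0.0249 -0.0057 -0.9997] F [-0.3 -0.3 -3.8] M [-0.01 -0.06  0.02] w 0.0109 qd 0.134
bore est [ 0.5549 -0.2605  0.0724] block tilt [ 0.0496 -0.0167] yaw 0.0109 to probe mm [-3.7  2.5] bottom-z 0.0724
```

>>> play_rows([
  {"dx": -2, "dy": 1, "dz": 0, "turn": 0, "fingers": 1},
  {"dx": -2, "dy": 1, "dz": 0, "turn": 0, "fingers": 1},
])

```text
clock: 16.75
position: [0.5547, -0.2602, 0.1361]
ee_rot: [0.003, 1.0, 0.006, -0.013]
contact_force: [0.1, 0.1, -4.5]
width: 0.0111
```

```bash
python3 -c "
from bore import *
bore()"
```

```text
16.75 pos [ 0.5547 -0.2602  0.1361] yaw 0.0114 z [-0.0253 -0.0054 -0.9997] F [ 0.1  0.1 -4.5] M [0.01 0.   0.05] w 0.0111 qd 0.07
bore est [ 0.5508 -0.2584  0.0718] block tilt [ 0.0499 -0.0169] yaw 0.0109 to probe mm [0.4 0.4] bottom-z 0.0718
```

>>> play_rows([
  {"dx": 0, "dy": 0, "dz": -4, "turn": 0, "fingers": 1},
  {"dx": 0, "dy": 0, "dz": -4, "turn": 0, "fingers": 1},
])

```text
clock: 16.92
position: [0.5547, -0.2602, 0.1289]
ee_rot: [0.003, 1.0, 0.006, -0.012]
contact_force: [-0.5, 0.5, -3.7]
width: 0.011
```

```bash
python3 -c "
from bore import *
bore()"
```

```text
16.92 pos [ 0.5547 -0.2602  0.1289] yaw 0.0113 z [-0.0237 -0.0063 -0.9997] F [-0.5  0.5 -3.7] M [ 0.11  0.   -0.04] w 0.011 qd 0.102
bore est [ 0.5508 -0.2584  0.0646] block tilt [ 0.0484 -0.0161] yaw 0.0109 to probe mm [0.4 0.4] bottom-z 0.0646
```

No contact force below the tip height, so the bore is over the probe. I'll keep going.

>>> play_rows([
  {"dx": 0, "dy": 0, "dz": -4, "turn": 0, "fingers": 1},
  {"dx": 0, "dy": 0, "dz": -3, "turn": 0, "fingers": 1},
])

```text
clock: 17.08
position: [0.5545, -0.2599, 0.1214]
ee_rot: [0.003, 1.0, 0.006, -0.012]
contact_force: [-0.1, -0.1, -4.5]
width: 0.0112
```

```bash
python3 -c "
from bore import *
bore()"
```

```text
17.08 pos [ 0.5545 -0.2599  0.1214] yaw 0.0112 z [-0.0237 -0.0059 -0.9997] F [-0.1 -0.1 -4.5] M [-0.03  0.   -0.02] w 0.0112 qd 0.082
bore est [ 0.5506 -0.2581  0.057 ] block tilt [ 0.0484 -0.0164] yaw 0.0108 to probe mm [0.6 0.1] bottom-z 0.057
```

>>> play_rows([
  {"dx": 0, "dy": 0, "dz": -2, "turn": 0, "fingers": 1},
  {"dx": 0, "dy": 0, "dz": -2, "turn": 0, "fingers": 1},
  {"dx": 0, "dy": 0, "dz": 0, "turn": 0, "fingers": 1},
])

```text
clock: 17.33
position: [0.5544, -0.2597, 0.1186]
ee_rot: [0.003, 1.0, 0.006, -0.012]
contact_force: [-2.9, 2.1, 4.1]
width: 0.0116
```

```bash
python3 -c "
from bore import *
bore()"
```

```text
17.33 pos [ 0.5544 -0.2597  0.1186] yaw 0.0113 z [-0.0235 -0.0061 -0.9997] F [-2.9  2.1  4.1] M [ 0.09  0.37 -0.04] w 0.0116 qd 0.023
bore est [ 0.5506 -0.2579  0.0542] block tilt [ 0.0482 -0.0162] yaw 0.0109 to probe mm [ 0.6 -0.1] bottom-z 0.0542
```

The block touches the plate at about 8.5 N with no probe resistance. It is still tilted 0.05 in the jaws, so I'll open slightly to let it settle level on the plate, then regrip softly.

>>> play_rows([
  {"dx": 0, "dy": 0, "dz": 0, "turn": 0, "fingers": 0.4},
  {"dx": 0, "dy": 0, "dz": 0, "turn": 0, "fingers": 0.4},
  {"dx": 0, "dy": 0, "dz": 0, "turn": 0, "fingers": 0.4},
  {"dx": 0, "dy": 0, "dz": 0, "turn": 0, "fingers": 0.4},
], squeeze=20)

```text
clock: 17.67
position: [0.5566, -0.2613, 0.1204]
ee_rot: [0.005, 1.0, 0.006, -0.009]
contact_force: [1.3, -0.5, 0.6]
width: 0.0256
```

```bash
python3 -c "
from bore import *
bore()
w=get_image('wrist'); s=get_state(); save(w,'w8.png')
im=w['pixels'].copy()
M=np.array([[-.03,.045],[.03,.045],[.03,-.045],[-.03,-.045]]);T=np.array([[-.006,.02],[.006,.02],[.006,-.02],[-.006,-.02]])
Z=R.from_euler('z',.0115).as_matrix()
for Q,z,c in ((M,.045,(0,255,0)),(T,.085,(255,0,0))):
  C=np.r_[P,.055]+np.c_[Q,np.full(4,z)]@Z.T; u=proj(w,C,s); cv2.polylines(im,[(u*16).round().astype(int)],True,c,1,cv2.LINE_AA,4)
cv2.imwrite('pics/w8.png',cv2.resize(im[120:420,140:480],None,fx=2,fy=2)[:,:,::-1])
"
```

```text
17.67 pos [ 0.5566 -0.2613  0.1204] yaw 0.0115 z [-0.0178 -0.0101 -0.9998] F [ 1.3 -0.5  0.6] M [-0.01 -0.03  0.02] w 0.0256 qd 0.008
bore est [ 0.5532 -0.2598  0.056 ] block tilt [ 0.0425 -0.0123] yaw 0.0109 to probe mm [-2.   1.8] bottom-z 0.056
```

View pics/w8.png

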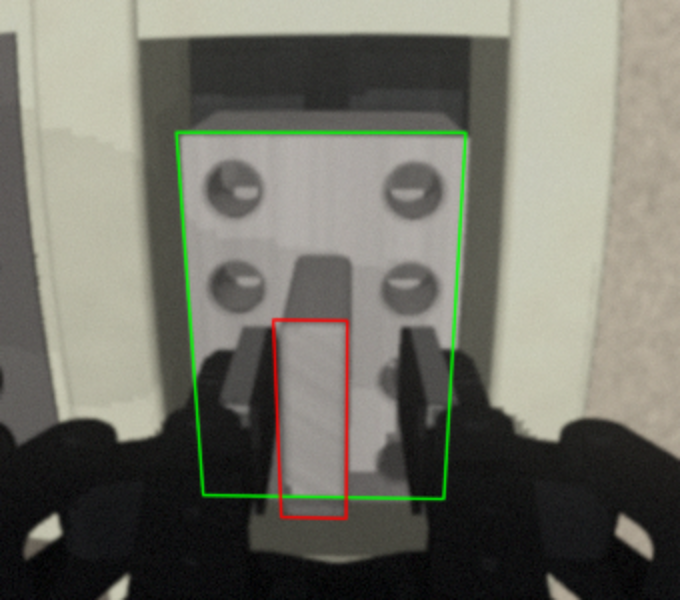

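The block lies level and square on the plate over the probe, matching the outline. The tab sits about 4 mm to the left of the jaw centre, so I'll recentre and regrip softly.

>>> play_rows([
  {"dx": -2, "dy": 1, "dz": 0, "turn": 0, "fingers": 0.4},
  {"dx": -2, "dy": 1, "dz": 0, "turn": 0, "fingers": 0.4},
  {"dx": 0, "dy": 0, "dz": 0, "turn": 0, "fingers": 0.4},
])

```text
clock: 17.97
position: [0.5526, -0.2594, 0.1203]
ee_rot: [0.005, 1.0, 0.006, -0.009]
contact_force: [0.4, 0.5, -0.2]
width: 0.0258
```

```bash
python3 -c "
from bore import *
bore()"
```

```text
17.97 pos [ 0.5526 -0.2594  0.1203] yaw 0.0114 z [-0.0174 -0.0104 -0.9998] F [ 0.4  0.5 -0.2] M [-0.01  0.01 -0.01] w 0.0258 qd 0.007
bore est [ 0.5492 -0.2579  0.0559] block tilt [ 0.0421 -0.012 ] yaw 0.0108 to probe mm [ 2.  -0.1] bottom-z 0.0559
```

>>> play_rows([
  {"dx": 0, "dy": 0, "dz": -1, "turn": 0, "fingers": 1},
  {"dx": 0, "dy": 0, "dz": 0, "turn": 0, "fingers": 1},
  {"dx": 0, "dy": 0, "dz": 0, "turn": 0, "fingers": 1},
  {"dx": 0, "dy": 0, "dz": 0, "turn": 0, "fingers": 1},
  {"dx": 0, "dy": 0, "dz": 0, "turn": 0, "fingers": 1},
], squeeze=20)

```text
clock: 18.38
position: [0.5529, -0.2594, 0.1196]
ee_rot: [0.005, 1.0, 0.006, -0.008]
contact_force: [-0.1, -0.6, 1.4]
width: 0.0118
```

```bash
python3 -c "
from bore import *
bore()"
```

```text
18.38 pos [ 0.5529 -0.2594  0.1196] yaw 0.0111 z [-0.016  -0.0106 -0.9998] F [-0.1 -0.6  1.4] M [ 0.07 -0.13 -0.03] w 0.0118 qd 0.002
bore est [ 0.5495 -0.2579  0.0552] block tilt [ 0.0407 -0.0117] yaw 0.0106 to probe mm [ 1.7 -0.1] bottom-z 0.0552
```

>>> play_rows([
  {"dx": 0, "dy": 0, "dz": 0, "turn": 0, "fingers": 1},
  {"dx": 0, "dy": 0, "dz": -2, "turn": 0, "fingers": 1},
  {"dx": 0, "dy": 0, "dz": -2, "turn": 0, "fingers": 1},
], squeeze=50)

```text
clock: 18.63
position: [0.5529, -0.2595, 0.1166]
ee_rot: [0.005, 1.0, 0.006, -0.008]
contact_force: [-2.0, 0.3, 5.9]
width: 0.0113
```

```bash
python3 -c "
from bore import *
bore()"
```

```text
18.63 pos [ 0.5529 -0.2595  0.1166] yaw 0.0111 z [-0.0157 -0.011  -0.9998] F [-2.   0.3  5.9] M [0.16 0.08 0.03] w 0.0113 qd 0.041
bore est [ 0.5496 -0.258   0.0522] block tilt [ 0.0403 -0.0114] yaw 0.0106 to probe mm [1.6 0. ] bottom-z 0.0522
```

>>> play_rows([
  {"dx": 0, "dy": 0, "dz": -2, "turn": 0, "fingers": 1},
  {"dx": 0, "dy": 0, "dz": -2, "turn": 0, "fingers": 1},
])

```text
clock: 18.8
position: [0.5529, -0.2594, 0.114]
ee_rot: [0.006, 1.0, 0.006, -0.008]
contact_force: [-2.7, 1.5, 8.6]
width: 0.0109
```

```bash
python3 -c "
from bore import *
bore()"
```

```text
18.8 pos [ 0.5529 -0.2594  0.114 ] yaw 0.0112 z [-0.015  -0.0114 -0.9998] F [-2.7  1.5  8.6] M [ 0.33  0.22 -0.02] w 0.0109 qd 0.037
bore est [ 0.5496 -0.258   0.0496] block tilt [ 0.0397 -0.0109] yaw 0.0106 to probe mm [1.6 0. ] bottom-z 0.0496
```

>>> play_rows([
  {"dx": 0, "dy": 0, "dz": -2, "turn": 0, "fingers": 1},
  {"dx": 0, "dy": 0, "dz": -2, "turn": 0, "fingers": 1},
])

```text
clock: 18.97
position: [0.5528, -0.2595, 0.1135]
ee_rot: [0.006, 1.0, 0.006, -0.007]
contact_force: [-4.5, 2.5, 16.3]
width: 0.0111
```

```bash
python3 -c "
from bore import *
bore()
t=get_image('top')
for i in range(6): get_image('side')
bore()
w=get_image('wrist'); s=get_state()
for n in('block',):
  m=masks_of(w,n); print([(k['p'],k['xy']) for k in m[:1]])
t=get_image('top')
for n,z in (('beaker',.06),('slide_box',.032),('jar',.055),('stain',.135)):
  m=masks_of(t,n)[:1]; print(n,[onz(t,k['xy'],z).round(3) for k in m])
uv=[]
bore()
save(w,'w9.png')"
```

```text
18.97 pos [ 0.5528 -0.2595  0.1135] yaw 0.0112 z [-0.014  -0.0123 -0.9998] F [-4.5  2.5 16.3] M [0.48 0.49 0.03] w 0.0111 qd 0.015
bore est [ 0.5495 -0.2581  0.0491] block tilt [ 0.0386 -0.01  ] yaw 0.0106 to probe mm [1.7 0.1] bottom-z 0.0491
19.32 pos [ 0.5528 -0.2594  0.1135] yaw 0.0112 z [-0.0137 -0.0124 -0.9998] F [-4.5  1.9 12.6] M [0.44 0.42 0.03] w 0.0112 qd 0.002
bore est [ 0.5496 -0.2581  0.0491] block tilt [ 0.0384 -0.01  ] yaw 0.0106 to probe mm [1.6 0.1] bottom-z 0.0491
[(0.68, [306.9, 245.9])]
beaker [array([0.649, 0.165, 0.06 ])]
slide_box [array([0.624, 0.242, 0.032])]
jar [array([ 0.499, -0.118,  0.055])]
stain [array([ 0.755, -0.078,  0.135])]
19.67 pos [ 0.5528 -0.2594  0.1135] yaw 0.0112 z [-0.0138 -0.0124 -0.9998] F [-3.7  2.5 12.5] M [ 0.41  0.31 -0.02] w 0.0111 qd 0.002
bore est [ 0.5495 -0.2581  0.0491] block tilt [ 0.0384 -0.0099] yaw 0.0106 to probe mm [1.7 0.1] bottom-z 0.0491
```

The plate has hit its stop: the tool went down about 6 mm from the regrip, force rose sharply, and about 17 N including the block's weight held for 0.7 s. The other things haven't moved. Handing in.

```bash
python3 -c "
from rig import *
print(sign_off())"
```

```text
the job is handed in; nothing more can be done
None
```

The block is in the heater well over the probe, pressed fully down and still held. I handed it in at about 19.7 s; `sign_off` gives no verdict, so the result is judged only from my own readings.

**What I did:**
- I found the probe and well with the wrist camera, then pinched the tab and lifted the block.
- I lowered it over the probe without feeling any resistance, until it touched the plate at about 8.5 N.
- I opened the jaws briefly there so the block could settle level, because the tool had tilted during the moves. I then regripped at 20 N, raised the grip to 50 N and pressed down.

**Last checks:**
- **Plate:** the tool went down about 6.1 mm from the regrip and then stopped firmly. It held there for 0.7 s at about 12.5 N push, roughly 17 N with the block's weight.
- **Fit:** after settling, a wrist picture showed the block level and square, matching the predicted outline over the probe. I viewed no picture after the final press.
- **Other things:** the beaker, slide box, jar and stain bottle were found within about 6 mm of where they started. The spirit bottle was not checked at the end.

**What disagreed:** my final readout still showed a block tilt of 0.04 rad and 1.7 mm off the probe. It assumes the first grasp, before the release and regrip, so I relied on the picture instead.

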